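# Air-gap capacitor on the physics bench

## Robot

A 6-joint arm with a two-finger parallel gripper is mounted at the origin on the work surface. World frame = base frame: x ahead of the robot, y to its left, z up, the work surface at z = 0. Lengths are in m, angles in rad, forces in N, time in s.
With the tool pointing down it reaches from about 0.25 to 0.775 m from the base axis. Payload 8.9 kg.
Tool frame: the origin (TCP) lies on the front face of the gripper's body, between the roots of the fingers; the fingertips stand ctrl.tips_ahead ahead of it and the grasp point (between the pads) lies 54 mm ahead of it (ctrl.tips_ahead is the distance from the TCP to the fingertips, in m); z points along the fingers, y is the line along which they close (so a half turn about z gives the same grasp; the last joint's range is limited). The gripper opens to 85 mm and grips with 20 to 120 N. Pads are 22 mm wide; open, the fingers measure 114 mm over their backs; the gripper's body (76 mm by 85 mm) begins 54 mm behind the grasp point. The pads swing forward as they close: fully open they stand 13 mm farther back than shut.
Start: joints at [1.033, 0.291, -0.153, 1.127, 0, 1.431], TCP at [0.204, 0.484, 0.304] pointing down, gripper open.
Joint ranges: [-2.52, 2.52], [-0.91, 1.74], [-1.3, 1.37], [-1.96, 2.02], [-1.52, 1.47], [-3.14, 3.14]. Speed limits (rad/s): [2.22, 2.22, 2.79, 3.14, 3.14, 3.14].

## Interface

Orientations are given as a unit quaternion [x, y, z, w].
In Python, from rig import ctrl, vision, order gives the robot as it stands.
- The arm moves only by the tool play_rows, never from a script. Its argument "increments" is a list of rows, each an object with "jaw": the finger opening in mm, from 0 to 85.4; "travel": the shift along the tool's x, y, z in mm, a list of three; "rot": the turn, a rotation vector about the tool's x, y, z in rad, a list of three. In form: [{"jaw": jaw, "travel": [tx, ty, tz], "rot": [ax, ay, az]}, ...]. A call has 1 to 12 rows; each row is the pose to reach, as a shift and turn from the pose commanded when the call began, along the tool's axes at that moment; what a row does not reach only later rows make up. A row lasts 1/10 s, in which the tool goes at most 50 mm and 8.59 degrees, less where a joint would pass 70% of its speed; a pose out of reach is approached as far as the arm can. A call with a gripper value outside its range is refused whole. The fingers move at their own pace and stop on an object; the grip force is fixed at half the most. Time passes only in rows, so rows that repeat a pose let the fingers close. It gives the time, the measured TCP pose, the force, the opening and the grip force at its end, in the units of the state.
- ctrl.state(): the state, without advancing time (a new reading comes with each control period).
- vision.camera(name): name is "side" or "top"; returns a dict with "pixels" (384x512x3 uint8, blue, green, red), "K" (3x3 intrinsics, pixels), "D" ([k1, k2, p1, p2, k3] as OpenCV has them; the pictures are not rectified), "extrinsics" (4x4, takes a point from camera to world coordinates). Camera axes: x right, y down, z forward; pixel columns grow to the right and rows downward; lengths in m; the calibration is good to about 2 mm. A picture is of the moment at which its call begins. There is no depth.
- order.hand_in(): hands the job in; it is judged then, once.
The state is a dict: "time": time; "q": joint angles; "joint_vel": joint speeds; "joint_torque": joint torques, N m; "tool_pos": TCP position; "eef_rot": TCP orientation; "force": force on the tool from outside, world axes, zero at the start; "wrist_torque": the same for the moment, N m; "opening": opening from 0.0 (shut) to 1.0 (fully open); "gripper_force": force on a finger pad.
Only numpy, scipy, OpenCV 4.12 (cv2) and the standard library are available. Lean on these libraries where they do the work, as an engineer would, in place of code of your own. Each camera call takes 0.05 s, during which the arm holds its last target. There are 200 camera calls.

## Task

Set up the plate-capacitor demonstration: first lay the brown insulating sheet flat, square and centred on the fixture's metal plate so that it covers it, and let go of it. Then lift the lopsided top electrode by its balance point (the yellow band on its black handle bar) and hold it level, its metal plate centred over the sheet and lined up lengthwise with it (either way round), with an air gap of about 5 cm between them. Finish while still holding it there, touching nothing else with it, and leave the other apparatus where it stands.

Things in the scene. Friction and masses are not known exactly. Their poses are not given: they have to be found in the camera images.
- sheet_center (a point): Centre (half-way up) of the brown insulating sheet, a loose stiff slab 160 (x) by 60 (y) by 6 (z) mm, about 80 g, lying flat on the table; x runs along its length, z up. It can be taken across its 60 mm width.
- electrode_balance (a point): Balance point of the loose top electrode (about 0.24 kg): middle of the 14 mm yellow band on its black handle bar, 41 mm above its underside, 44 mm from the bar's middle towards the brass block (+x), above the centre of mass. Bar 134 (x) by 14 (y) by 14 mm, 34 to 48 mm above the underside, on two 10 mm posts 60 mm either side of its middle. z up.
- electrode_plate (a point): Middle of the underside of the same electrode's aluminium plate, 140 (x) by 46 (y) by 4 mm, flat on the table under the handle bar; x runs lengthwise to the end with the brass block, z up. The heavy brass block, 24 by 30 by 20 mm, with a red knob up to 36 mm high, sits beyond the +x end, 70 to 94 mm from this point.
- fixture_seat (a point): Centre of the top face of the fixture's aluminium plate, 140 (x) by 46 (y) by 5 mm, level, 45 mm above the table; x lengthwise, z up. It stands on two white pillars (24 mm thick) over a grey base 230 by 110 mm, 20 mm high, with two binding posts 36 mm high at the -x end. The fixture does not move.
- sensor_left: Loose bystander, to be left where it is: blue sensor box 100 by 56 by 26 mm with a black window, left of the fixture's far end; origin under its centre, z up.
- sensor_right: Loose bystander, to be left where it is: a like blue sensor box, right of the fixture's far end; origin under its centre, z up.
- meter: Loose bystander, to be left where it is: white pointer meter 100 by 100 by 35 mm with three black terminals up to 55 mm high, on the left; origin under its centre, z up.
- brass_weight: Loose bystander, to be left where it is: brass knobbed weight, 42 mm across and 53 mm high, on the right; origin under its centre, z up.
Things that resemble listed ones, but are neither listed nor needed, are in the scene too. Leave any blue or purple look-alike of the part that bears sheet_center alone.

How it is judged:
By the outcome, as a careful person would: the job done as asked, in the order asked, and still so for the second after the job is handed in, while the arm keeps its last pose, push and grip.
It also fails if it takes over 61 s, if anything falls off the work surface, if the arm or the gripper's body presses on something with over 40 N, if the wrist force passes 120 N, or if a joint passes its speed limit or range.

## Working session

There is one attempt and no reset: what is moved stays moved. The work goes in short steps, Python scripts to look and compute and a tool call to move; the robot and the scene stay as the last step left them, time stands still between calls to the robot, and variables do not carry over. Pictures are saved under pics/ and viewed, at most 10 in all, crops included, and the job is handed in when it is done.

Besides the shell and the picture viewer there is one more tool, called as name(argument=value, ...), one argument or row to a line, values as JSON. play_rows: Moves the arm, as the interface text tells. Its arguments: {"type":"object","properties":{"increments":{"type":"array"}},"required":["increments"]}

```bash
mkdir -p pics; python3 - <<'E'
from rig import ctrl, vision, order
import cv2, numpy as np
print(ctrl.state(), ctrl.tips_ahead)
for n in("top","side"):
    c=vision.camera(n); cv2.imwrite(f"pics/{n}0.png",cv2.resize(c["pixels"],(800,600),interpolation=cv2.INTER_CUBIC)); cv2.imwrite(f"raw_{n}.png",c["pixels"])
    print(n,np.round(c["K"],1).tolist(),np.round(c["D"],4),np.round(c["extrinsics"],4).tolist())
E
```

```text
{'time': 0.0, 'q': array([ 1.03270164e+00,  2.91303123e-01, -1.54120765e-01,  1.12671180e+00,
        5.54579869e-06,  1.43147371e+00]), 'joint_vel': array([ 0.00054816,  0.00017296,  0.00130125, -0.00135017, -0.0008455 ,
        0.00083061]), 'joint_torque': array([-1.32196215e-04, -5.37144899e+01,  3.31372082e+01,  1.58682227e-02,
       -2.41082989e-04, -1.05933685e-05]), 'tool_pos': array([0.20367765, 0.48350493, 0.30332246]), 'eef_rot': array([ 1.98067522e-01,  9.80188149e-01, -6.30708996e-04, -2.25129001e-04]), 'force': array([-0.01315272,  0.6024131 ,  0.40729879]), 'wrist_torque': array([ 0.01142676, -0.04970039, -0.05390127]), 'gripper_force': 0.0, 'opening': 0.99947741918393} 0.0726
top [[379.5, 0.0, 261.1], [0.0, 379.5, 191.1], [0.0, 0.0, 1.0]] [-0.0724  0.      0.      0.      0.    ] [[0.0089, -0.9763, 0.2161, 0.2625], [-1.0, -0.008, 0.0053, -0.0075], [-0.0034, -0.2161, -0.9764, 1.1445], [0.0, 0.0, 0.0, 1.0]]
side [[408.2, 0.0, 250.3], [0.0, 408.2, 188.1], [0.0, 0.0, 1.0]] [-0.1056  0.      0.      0.      0.    ] [[-0.9863, -0.0998, 0.1312, 0.297], [-0.1647, 0.557, -0.8141, 1.1955], [0.0081, -0.8245, -0.5658, 0.8766], [0.0, 0.0, 0.0, 1.0]]
```

View pics/top0.png

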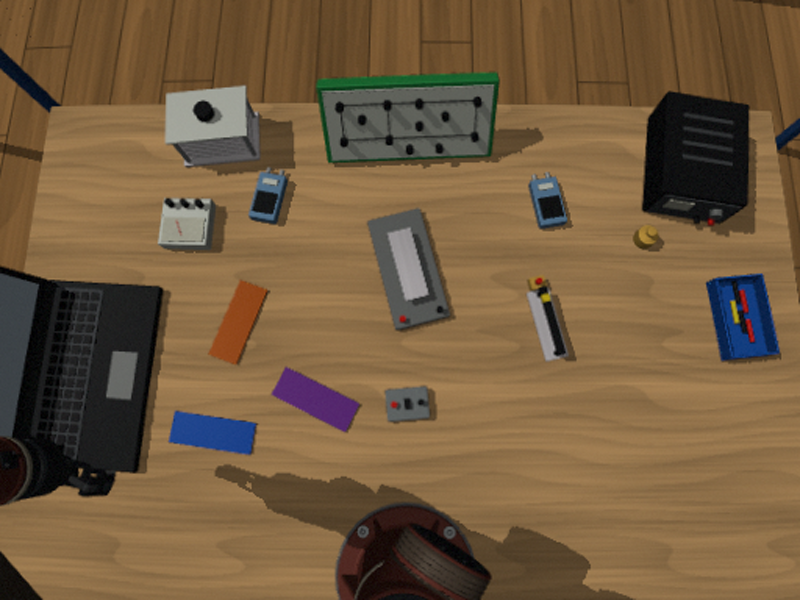

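View pics/side0.png

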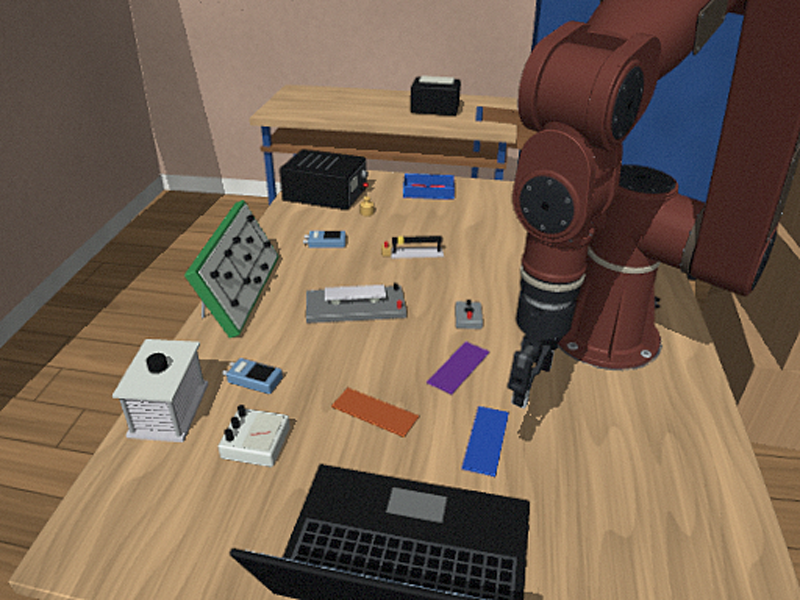

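The top view shows the sheet at (238,322), the fixture plate at (409,264) and the electrode at (545,318) with its brass end up. The side view shows the sheet at (375,412), the fixture at (355,297) and the electrode at (415,245). Next I'll segment these and unproject them.

```bash
cat > h.py <<'E'
from rig import ctrl, vision, order
import cv2, numpy as np
from scipy.spatial.transform import Rotation as R
def unproj(c,px,z):
    p=cv2.undistortPoints(np.float64(px).reshape(-1,1,2),c["K"],c["D"])[:,0]
    E=c["extrinsics"]; d=np.c_[p,np.ones(len(p))]@E[:3,:3].T; o=E[:3,3]
    return (o+d*((z-o[2])/d[:,2])[:,None])[:,:2]
def proj(c,P):
    E=np.linalg.inv(c["extrinsics"]); return cv2.projectPoints(np.float64(P),cv2.Rodrigues(E[:3,:3])[0],E[:3,3],c["K"],c["D"])[0][:,0]
def blob(m):
    n,l,s,_=cv2.connectedComponentsWithStats(m.astype(np.uint8)); i=1+np.argmax(s[1:,4])
    return cv2.findContours((l==i).astype(np.uint8),cv2.RETR_EXTERNAL,cv2.CHAIN_APPROX_NONE)[0][0][:,0],s[i,4]
def rect(c,mask,z):
    k,a=blob(mask); r=cv2.minAreaRect((unproj(c,k,z)*1000).astype(np.float32))
    (x,y),(w,h),t=r
    if w<h: w,h,t=h,w,t+90
    return np.round([x,y,w,h,(t+90)%180-90],1),a
def roi(shape,x0,y0,x1,y1):
    m=np.zeros(shape[:2],bool); m[y0:y1,x0:x1]=1; return m
E
python3 - <<'E'
from h import *
S=.64
rois={"top":dict(sheet=(200,270,280,370),fix=(380,222,436,306),el=(515,265,580,370)),
"side":dict(sheet=(325,380,425,440),fix=(318,280,392,306),el=(375,228,450,264))}
for n in("top","side"):
    c=vision.camera(n); im=c["pixels"]; hsv=cv2.cvtColor(im,cv2.COLOR_BGR2HSV); H,Sa,V=[hsv[...,i].astype(int) for i in range(3)]
    r={k:roi(im.shape,*[int(v*S) for v in b]) for k,b in rois[n].items()}
    print(n,"sheet",rect(c,r["sheet"]&(H<14)&(Sa>165)&(V>80),.006))
    print("fix",rect(c,r["fix"]&(Sa<60)&(V>150),.045))
    print("elplate",rect(c,r["el"]&(Sa<60)&(V>120),.004))
    print("bar",rect(c,r["el"]&(V<50),.048))
    for lo in (20,24):
        ys=r["el"]&(H>lo)&(H<35)&(Sa>180)&(V>120); p=np.argwhere(ys)[:,::-1]
        if len(p): print("yellow",len(p),p.mean(0),unproj(c,[p.mean(0)],.046)*1000)
    x0,y0,x1,y1=[int(v*S) for v in rois[n]["el"]]
    x2,y2,x3,y3=[int(v*S) for v in rois[n]["fix"]]
    a=cv2.resize(im[y0-5:y1+5,x0-5:x1+5],None,fx=6,fy=6,interpolation=0); b=cv2.resize(im[y2-5:y3+5,x2-5:x3+5],None,fx=6,fy=6,interpolation=0)
    h=max(a.shape[0],b.shape[0]); pad=lambda q:cv2.copyMakeBorder(q,0,h-q.shape[0],0,8,0)
    q=np.hstack([pad(a),pad(b)]); s=min(1,790/q.shape[1],590/q.shape[0]); cv2.imwrite(f"pics/{n}c.png",cv2.resize(q,None,fx=s,fy=s))
    print("off",x0-5,y0-5,x2-5,y2-5,"scale",6*s,"second starts",(a.shape[1]+8)*s)
E
```

```text
top sheet (array([466.6, 332.7, 159. ,  60.7, -19.5]), np.int32(979))
fix (array([576.2,   1.5, 134. ,  41.4,  15.3]), np.int32(536))
elplate (array([ 464. , -262.1,  139.5,   26.5,   15.2]), np.int32(335))
bar (array([ 452.2, -276. ,  101.2,   18.7,   10.8]), np.int32(181))
yellow 22 [348.90909091 190.22727273] [[ 510.48779218 -262.67920745]]
yellow 22 [348.90909091 190.22727273] [[ 510.48779218 -262.67920745]]
off 324 164 238 137 scale 6 second starts 320
side sheet (array([466.5, 338.1, 159.8,  60.9, -19.7]), np.int32(772))
fix (array([575.1,   4.5, 137.5,  55.4,  15.9]), np.int32(324))
elplate (array([ 465.3, -264.7,  140.1,   48.3,   14.2]), np.int32(186))
bar (array([ 446.4, -244.1,   95. ,   73.7,    8.5]), np.int32(90))
off 235 140 198 174 scale 6 second starts 356
```

View pics/topc.png

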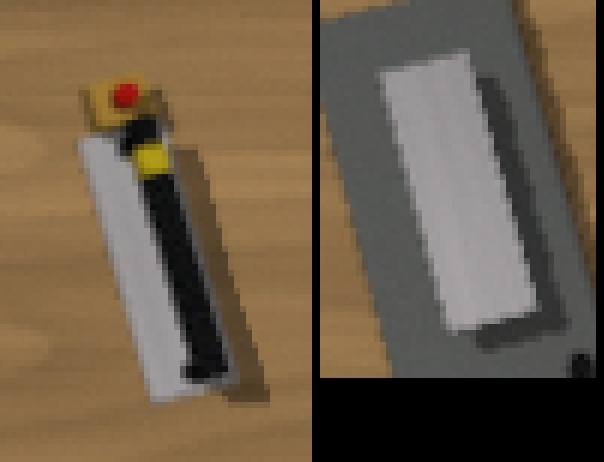

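Top-view estimates are sheet (466,334) at -19.5°, fixture (576,1.5) at 15.3° and balance band (510,-263) at about 15°. I'll write a helper that computes moves in tool axes.

```bash
cat >> h.py <<'E'
def go(x,y,z,yaw):
    """mm; yaw deg of tool y in world, tool down"""
    s=ctrl.state(); R0=R.from_quat(s["eef_rot"]); a=np.radians(yaw)
    ty=np.array([np.cos(a),np.sin(a),0]); tz=np.array([0,0,-1.]); Rt=R.from_matrix(np.c_[np.cross(ty,tz),ty,tz])
    print("pos",np.round(s["tool_pos"]*1000,1),"F",np.round(s["force"],1),"t",round(s["time"],2))
    print("travel",np.round(R0.inv().apply(np.array([x,y,z])-s["tool_pos"]*1000),1).tolist(),"rot",np.round((R0.inv()*Rt).as_rotvec(),4).tolist())
E
python3 -c "
from h import *
go(466.5,334,180,70.5); go(466.5,334,75.5,70.5)"
```

```text
pos [203.7 483.6 303.5] F [ 0.1  0.1 -0. ] t 0.2
travel [-300.3, -35.8, 123.5] rot [-0.0008, -0.0002, -0.0584]
pos [203.7 483.6 303.5] F [ 0.1  0.1 -0. ] t 0.2
travel [-300.3, -35.7, 228.0] rot [-0.0008, -0.0002, -0.0584]
```

play_rows(
  increments=[
    {"jaw":85,"travel":[-40,-5,20],"rot":[0,0,-0.01]},
    {"jaw":85,"travel":[-80,-10,40],"rot":[0,0,-0.02]},
    {"jaw":80,"travel":[-120,-15,60],"rot":[0,0,-0.03]},
    {"jaw":80,"travel":[-160,-20,80],"rot":[0,0,-0.04]},
    {"jaw":76,"travel":[-200,-25,100],"rot":[0,0,-0.05]},
    {"jaw":76,"travel":[-240,-30,110],"rot":[0,0,-0.058]},
    {"jaw":76,"travel":[-275,-33,120],"rot":[0,0,-0.058]},
    {"jaw":76,"travel":[-300,-36,123],"rot":[0,0,-0.058]},
    {"jaw":76,"travel":[-300,-36,150],"rot":[0,0,-0.058]},
    {"jaw":76,"travel":[-300,-36,180],"rot":[0,0,-0.058]},
    {"jaw":76,"travel":[-300,-36,190],"rot":[0,0,-0.058]},
    {"jaw":76,"travel":[-300,-36,190],"rot":[0,0,-0.058]},
  ],
)

```text
time: 1.4
tool_pos: [0.4653, 0.3337, 0.1126]
eef_rot: [0.17, 0.986, -0.001, -0.001]
force: [-1.1, 0.2, 0.6]
opening: 0.889
gripper_force: 0.0
```

```bash
python3 -c "
from h import *
go(466.5,334,76,70.5); print(ctrl.tips_ahead,ctrl.state()['opening'])
c=vision.camera('side')['pixels'];cv2.imwrite('pics/s1.png',cv2.resize(c[210:310,180:300],None,fx=5,fy=5,interpolation=2))"
```

```text
pos [465.3 333.7 112.6] F [-1.1  0.2  0.6] t 1.4
travel [-1.1, 0.8, 36.6] rot [-0.0024, -0.0021, -0.0004]
0.0726 0.8885501704810279
```

View pics/s1.png

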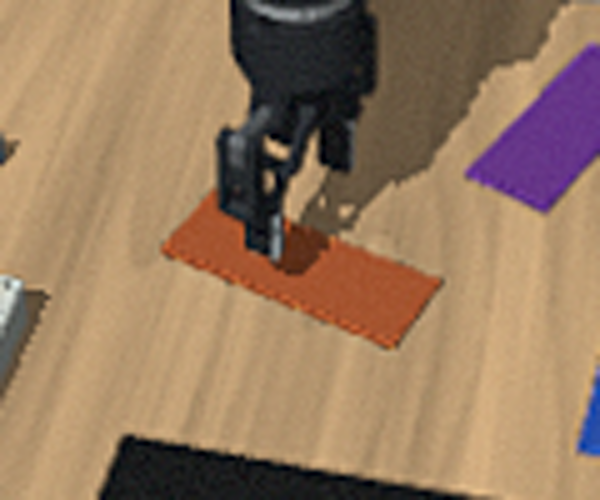

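The crop shows the near fingertip at about (268,258), above the sheet's near long edge. I'll use it to work out the tip height.

```bash
python3 -c "
from h import *
c=vision.camera('side')
for z in (30,35,40,45,50):
  print(z,[(np.round((proj(c,[[ (465.3+r*.334)/1000,(333.7+r*.943)/1000,z/1000]])[0]-[180,210])*5)).tolist() for r in (38,45)])"
```

```text
30 [[266.0, 271.0], [260.0, 278.0]]
35 [[266.0, 264.0], [260.0, 272.0]]
40 [[266.0, 258.0], [259.0, 266.0]]
45 [[266.0, 252.0], [259.0, 260.0]]
50 [[265.0, 246.0], [259.0, 253.0]]
```

play_rows(
  increments=[
    {"jaw":72,"travel":[-1,0.5,10],"rot":[-0.0024,-0.002,0]},
    {"jaw":72,"travel":[-1,0.5,20],"rot":[-0.0024,-0.002,0]},
    {"jaw":72,"travel":[-1,0.5,26],"rot":[-0.0024,-0.002,0]},
    {"jaw":72,"travel":[-1,0.5,28],"rot":[-0.0024,-0.002,0]},
    {"jaw":72,"travel":[-1,0.5,28],"rot":[-0.0024,-0.002,0]},
    {"jaw":72,"travel":[-1,0.5,28],"rot":[-0.0024,-0.002,0]},
  ],
)

```text
time: 2.1
tool_pos: [0.4676, 0.3343, 0.086]
eef_rot: [0.17, 0.986, 0.001, 0.001]
force: [-0.1, -0.3, 0.9]
opening: 0.849
gripper_force: 0.0
```

play_rows(
  increments=[
    {"jaw":70,"travel":[1,0,5],"rot":[0,0,0]},
    {"jaw":70,"travel":[1,0,9],"rot":[0,0,0]},
    {"jaw":70,"travel":[1,0,12],"rot":[0,0,0]},
    {"jaw":70,"travel":[1,0,12],"rot":[0,0,0]},
    {"jaw":70,"travel":[1,0,12],"rot":[0,0,0]},
  ],
)

```text
time: 2.6
tool_pos: [0.4665, 0.3346, 0.0738]
eef_rot: [0.17, 0.986, 0.001, 0.001]
force: [-0.9, 0.7, 0.3]
opening: 0.821
gripper_force: 0.0
```

play_rows(
  increments=[
    {"jaw":70,"travel":[0,0,1],"rot":[0,0,0]},
    {"jaw":70,"travel":[0,0,2],"rot":[0,0,0]},
    {"jaw":70,"travel":[0,0,2],"rot":[0,0,0]},
    {"jaw":70,"travel":[0,0,2],"rot":[0,0,0]},
  ],
)

```text
time: 3.0
tool_pos: [0.4665, 0.3346, 0.0719]
eef_rot: [0.17, 0.986, 0.001, 0.001]
force: [-0.4, -0.0, 0.8]
opening: 0.818
gripper_force: 0.0
```

play_rows(
  increments=[
    {"jaw":70,"travel":[0,0,2],"rot":[0,0,0]},
    {"jaw":66,"travel":[0,0,2],"rot":[0,0,0]},
    {"jaw":63,"travel":[0,0,2],"rot":[0,0,0]},
    {"jaw":61,"travel":[0,0,2],"rot":[0,0,0]},
    {"jaw":61,"travel":[0,0,2],"rot":[0,0,0]},
  ],
)

```text
time: 3.5
tool_pos: [0.4666, 0.3346, 0.0699]
eef_rot: [0.17, 0.986, 0.001, 0.001]
force: [-0.2, 0.8, 0.1]
opening: 0.714
gripper_force: 0.0
```

play_rows(
  increments=[
    {"jaw":58,"travel":[0,0,0],"rot":[0,0,0]},
    {"jaw":50,"travel":[0,0,0],"rot":[0,0,0]},
    {"jaw":50,"travel":[0,0,0],"rot":[0,0,0]},
    {"jaw":50,"travel":[0,0,0],"rot":[0,0,0]},
    {"jaw":50,"travel":[0,0,0],"rot":[0,0,0]},
  ],
)

```text
time: 4.0
tool_pos: [0.4666, 0.3346, 0.0706]
eef_rot: [0.17, 0.986, 0.001, 0.001]
force: [-2.2, -1.3, 9.5]
opening: 0.673
gripper_force: 61.7
```

play_rows(
  increments=[
    {"jaw":50,"travel":[0,0,-5],"rot":[0,0,0]},
    {"jaw":50,"travel":[0,0,-15],"rot":[0,0,0]},
    {"jaw":50,"travel":[0,0,-35],"rot":[0,0,0]},
    {"jaw":50,"travel":[0,0,-60],"rot":[0,0,0]},
    {"jaw":50,"travel":[0,0,-80],"rot":[0,0,0]},
    {"jaw":50,"travel":[0,0,-80],"rot":[0,0,0]},
    {"jaw":50,"travel":[0,0,-80],"rot":[0,0,0]},
  ],
)

```text
time: 4.7
tool_pos: [0.4665, 0.3346, 0.1503]
eef_rot: [0.17, 0.986, 0.001, 0.002]
force: [0.4, -0.1, -1.3]
opening: 0.67
gripper_force: 64.0
```

```bash
python3 -c "
from h import *
go(576,1.5,160,105.3)
c=vision.camera('side')['pixels'];cv2.imwrite('pics/s2.png',cv2.resize(c[180:300,160:310],None,fx=4,fy=4,interpolation=2))"
```

```text
pos [466.5 334.6 150.3] F [ 0.4 -0.1 -1.3] t 4.7
travel [-214.6, -277.3, -10.0] rot [0.0022, 0.0035, -0.6079]
```

View pics/s2.png

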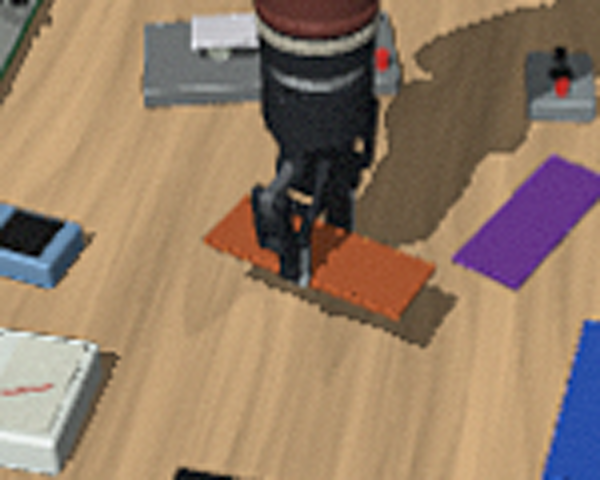

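The sheet is held level at (320,255) in the crop and clear of the table. Moving to the fixture.

play_rows(
  increments=[
    {"jaw":50,"travel":[-10,-13,-8],"rot":[0,0,-0.03]},
    {"jaw":50,"travel":[-27,-35,-10],"rot":[0,0,-0.08]},
    {"jaw":50,"travel":[-50,-64,-10],"rot":[0,0,-0.14]},
    {"jaw":50,"travel":[-75,-97,-10],"rot":[0,0,-0.21]},
    {"jaw":50,"travel":[-100,-129,-10],"rot":[0,0,-0.28]},
    {"jaw":50,"travel":[-125,-161,-10],"rot":[0,0,-0.35]},
    {"jaw":50,"travel":[-150,-194,-10],"rot":[0,0,-0.42]},
    {"jaw":50,"travel":[-175,-226,-10],"rot":[0,0,-0.49]},
    {"jaw":50,"travel":[-195,-252,-10],"rot":[0,0,-0.55]},
    {"jaw":50,"travel":[-208,-269,-10],"rot":[0.001,0.002,-0.59]},
    {"jaw":50,"travel":[-214,-277,-10],"rot":[0.002,0.003,-0.608]},
    {"jaw":50,"travel":[-214,-277,-10],"rot":[0.002,0.003,-0.608]},
  ],
)

```text
time: 5.95
tool_pos: [0.5752, 0.0005, 0.1585]
eef_rot: [-0.132, 0.991, -0.0, -0.001]
force: [0.0, -0.1, -0.5]
opening: 0.669
gripper_force: 64.0
```

play_rows(
  increments=[
    {"jaw":50,"travel":[0,0,5],"rot":[0,0,0]},
    {"jaw":50,"travel":[0,0,15],"rot":[0,0,0]},
    {"jaw":50,"travel":[0,0,23],"rot":[0,0,0]},
    {"jaw":50,"travel":[0,0,25],"rot":[0,0,0]},
    {"jaw":50,"travel":[0,0,25],"rot":[0,0,0]},
  ],
)

```text
time: 6.45
tool_pos: [0.5749, 0.0023, 0.134]
eef_rot: [-0.133, 0.991, 0.0, -0.001]
force: [0.3, 0.4, -1.1]
opening: 0.67
gripper_force: 64.0
```

```bash
python3 - <<'E'
from h import *
go(576,1.5,120,105.3)
# sheet bottom was on the table at TCP z ~70.3 -> top offset
for n,b in (("top",(215,110,310,230)),("side",(170,130,290,230))):
    c=vision.camera(n);im=c["pixels"];h=cv2.cvtColor(im,cv2.COLOR_BGR2HSV).astype(int)
    zt=ctrl.state()["tool_pos"][2]-.0705+.006
    m=roi(im.shape,*b)&(h[...,0]<14)&(h[...,1]>165)&(h[...,2]>80)
    k,a=blob(cv2.morphologyEx(m.astype(np.uint8),cv2.MORPH_CLOSE,np.ones((15,15))))
    print(n,zt,cv2.minAreaRect((unproj(c,k,zt)*1000).astype(np.float32)))
    x0,y0,x1,y1=b; p=cv2.resize(im[y0:y1,x0:x1],None,fx=3.2,fy=3.2,interpolation=2); q=p if n=="top" else np.hstack([q,cv2.resize(p,(p.shape[1]*q.shape[0]//p.shape[0],q.shape[0]))])
cv2.imwrite("pics/p3.png",q);print(q.shape)
E
```

```text
pos [574.9   2.3 134. ] F [ 0.3  0.4 -1.1] t 6.45
travel [-0.8, -1.1, 14.0] rot [0.0003, -0.0016, 0.0007]Traceback (most recent call last):
  File "<stdin>", line 8, in <module>
  File "h.py", line 11, in blob
    n,l,s,_=cv2.connectedComponentsWithStats(m.astype(np.uint8)); i=1+np.argmax(s[1:,4])
                                                                      ~~~~~~~~~^^^^^^^^^
    return _wrapfunc(a, 'argmax', axis=axis, out=out, **kwds)
    return bound(*args, **kwds)
ValueError: attempt to get argmax of an empty sequence
```

```bash
python3 - <<'E'
from h import *
c=vision.camera("side");im=c["pixels"]
def box(x,y,yaw,L,W,z):
    a=np.radians(yaw);u=np.array([np.cos(a),np.sin(a)]);v=np.array([-u[1],u[0]])
    return np.array([[*(np.array([x,y])+i*L/2*u+j*W/2*v),z] for i,j in((1,1),(1,-1),(-1,-1),(-1,1))])/1000
b=(170,120,310,225);f=5.5
q=cv2.resize(im[b[1]:b[3],b[0]:b[2]],None,fx=f,fy=f,interpolation=2)
for B,col in ((box(575,2,15.3,160,60,134-70.5+6),(0,255,0)),(box(575,2,15.3,160,60,134-70.5),(0,255,0)),(box(576,1.5,15.3,140,46,45),(255,0,255))):
    cv2.polylines(q,[((proj(c,B)-b[:2]+.5)*f).astype(int)],True,col,1)
cv2.imwrite("pics/p3.png",q)
E
```

```text
(no output)
```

View pics/p3.png

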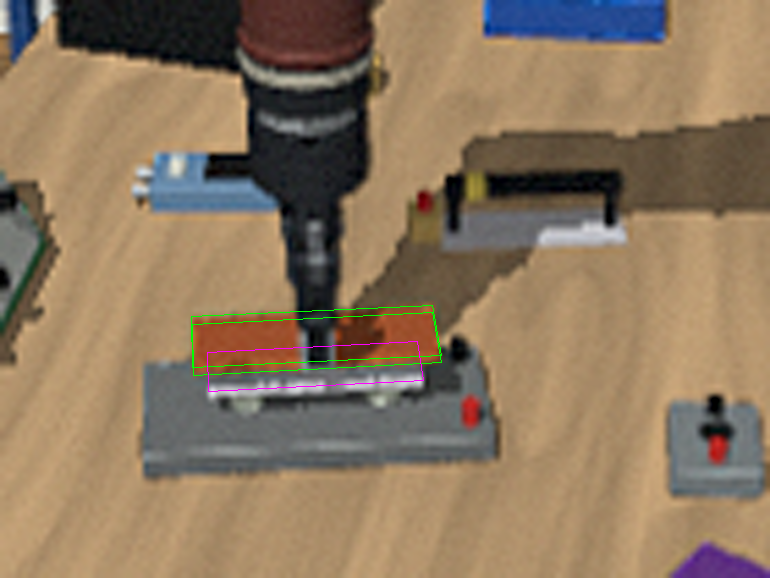

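The overlay agrees with the image: the held sheet (green) and the plate (magenta) both line up. Lowering.

play_rows(
  increments=[
    {"jaw":50,"travel":[-1,-1,5],"rot":[0,-0.0016,0]},
    {"jaw":50,"travel":[-1,-1,11],"rot":[0,-0.0016,0]},
    {"jaw":50,"travel":[-1,-1,15],"rot":[0,-0.0016,0]},
    {"jaw":50,"travel":[-1,-1,17],"rot":[0,-0.0016,0]},
    {"jaw":50,"travel":[-1,-1,17],"rot":[0,-0.0016,0]},
    {"jaw":50,"travel":[-1,-1,17],"rot":[0,-0.0016,0]},
  ],
)

```text
time: 7.15
tool_pos: [0.5767, 0.0012, 0.1177]
eef_rot: [-0.133, 0.991, -0.0, 0.001]
force: [0.4, 0.9, -1.3]
opening: 0.668
gripper_force: 64.1
```

play_rows(
  increments=[
    {"jaw":50,"travel":[0,0,0.7],"rot":[0,0,0]},
    {"jaw":50,"travel":[0,0,1.4],"rot":[0,0,0]},
    {"jaw":50,"travel":[0,0,1.4],"rot":[0,0,0]},
  ],
)

```text
time: 7.45
tool_pos: [0.5766, 0.0012, 0.1163]
eef_rot: [-0.133, 0.991, -0.0, 0.001]
force: [0.4, -0.4, -0.1]
opening: 0.669
gripper_force: 64.1
```

play_rows(
  increments=[
    {"jaw":50,"travel":[0,0,0.5],"rot":[0,0,0]},
    {"jaw":50,"travel":[0,0,1],"rot":[0,0,0]},
    {"jaw":50,"travel":[0,0,1],"rot":[0,0,0]},
  ],
)

```text
time: 7.75
tool_pos: [0.5767, 0.0012, 0.1158]
eef_rot: [-0.133, 0.991, -0.0, 0.001]
force: [-0.9, -0.3, 5.7]
opening: 0.669
gripper_force: 64.9
```

play_rows(
  increments=[
    {"jaw":50,"travel":[0,0,0.5],"rot":[0,0,0]},
    {"jaw":50,"travel":[0,0,0.5],"rot":[0,0,0]},
    {"jaw":50,"travel":[0,0,0.5],"rot":[0,0,0]},
  ],
)

```text
time: 8.05
tool_pos: [0.5767, 0.0012, 0.1157]
eef_rot: [-0.133, 0.991, -0.0, 0.001]
force: [-3.5, 0.2, 10.6]
opening: 0.669
gripper_force: 65.6
```

play_rows(
  increments=[
    {"jaw":57,"travel":[0,0,-0.5],"rot":[0,0,0]},
    {"jaw":59,"travel":[0,0,-0.5],"rot":[0,0,0]},
    {"jaw":62,"travel":[0,0,-0.5],"rot":[0,0,0]},
    {"jaw":66,"travel":[0,0,-0.5],"rot":[0,0,0]},
    {"jaw":72,"travel":[0,0,-0.5],"rot":[0,0,0]},
    {"jaw":76,"travel":[0,0,-0.5],"rot":[0,0,0]},
    {"jaw":76,"travel":[0,0,-0.5],"rot":[0,0,0]},
    {"jaw":76,"travel":[0,0,-10],"rot":[0,0,0]},
    {"jaw":76,"travel":[0,0,-30],"rot":[0,0,0]},
    {"jaw":76,"travel":[0,0,-60],"rot":[0,0,0]},
    {"jaw":76,"travel":[0,0,-90],"rot":[0,0,0]},
    {"jaw":76,"travel":[0,0,-90],"rot":[0,0,0]},
  ],
)

```text
time: 9.25
tool_pos: [0.5787, 0.001, 0.2095]
eef_rot: [-0.133, 0.991, -0.001, 0.004]
force: [0.3, 0.5, 0.0]
opening: 0.888
gripper_force: 0.0
```

```bash
python3 -c "
from h import *
go(510.5,-263.5,200,105.3)"
```

```text
pos [578.7   1.  209.5] F [0.3 0.5 0. ] t 9.25
travel [135.7, -237.0, 9.1] rot [-0.0029, 0.0078, 0.0003]
```

play_rows(
  increments=[
    {"jaw":60,"travel":[8,-14,0],"rot":[-0.003,0.007,0]},
    {"jaw":50,"travel":[23,-41,2],"rot":[-0.003,0.007,0]},
    {"jaw":46,"travel":[42,-73,4],"rot":[-0.003,0.007,0.001]},
    {"jaw":46,"travel":[60,-106,6],"rot":[-0.003,0.007,0.002]},
    {"jaw":46,"travel":[79,-138,8],"rot":[-0.003,0.007,0.003]},
    {"jaw":46,"travel":[98,-170,9],"rot":[-0.003,0.007,0.004]},
    {"jaw":46,"travel":[115,-200,9],"rot":[-0.003,0.007,0.005]},
    {"jaw":46,"travel":[128,-224,9],"rot":[-0.003,0.007,0.005]},
    {"jaw":46,"travel":[135,-236,9],"rot":[-0.003,0.007,0.005]},
    {"jaw":46,"travel":[135.7,-237,9],"rot":[-0.003,0.007,0.005]},
    {"jaw":46,"travel":[135.7,-237,9],"rot":[-0.003,0.007,0.005]},
  ],
)

```text
time: 10.35
tool_pos: [0.5079, -0.2627, 0.1953]
eef_rot: [-0.131, 0.991, 0.002, -0.003]
force: [-0.2, -0.4, -0.2]
opening: 0.541
gripper_force: 0.0
```

```bash
python3 - <<'E'
from h import *
go(510.5,-263.5,97,105)
for n,b in (("top",(225,125,300,210)),("side",(170,150,270,210))):
    c=vision.camera(n);im=c["pixels"];h=cv2.cvtColor(im,cv2.COLOR_BGR2HSV).astype(int)
    m=roi(im.shape,*b)&(h[...,0]<14)&(h[...,1]>165)&(h[...,2]>80)
    print(n,rect(c,m,.051))
    x0,y0,x1,y1=(225,125,390,245) if n=="top" else (170,120,310,225)
    p=cv2.resize(im[y0:y1,x0:x1],(400,int(400*(y1-y0)/(x1-x0))),interpolation=2); P=p if n=="top" else np.hstack([P,cv2.copyMakeBorder(p,0,max(0,P.shape[0]-p.shape[0]),0,0,0)[:P.shape[0]]])
cv2.imwrite("pics/p4.png",P)
E
```

```text
pos [ 507.9 -262.7  195.3] F [-0.2 -0.4 -0.2] t 10.35
travel [-2.9, -1.8, 98.2] rot [0.0039, -0.0063, 0.0001]
top (array([ 5.762e+02, -1.000e-01,  1.588e+02,  5.900e+01,  1.530e+01]), np.int32(955))
side (array([574.4,   6.9, 157.5,  61.3,  15.1]), np.int32(410))
```

View pics/p4.png

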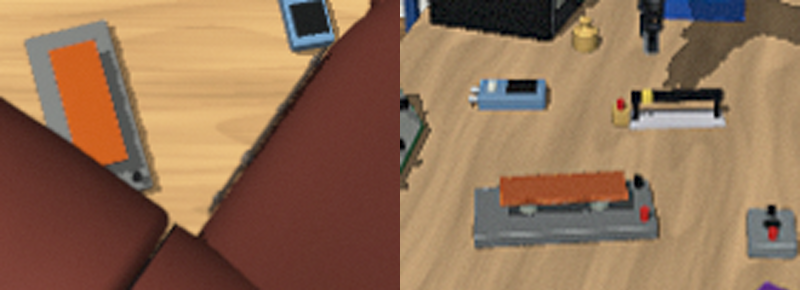

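The sheet sits square over the plate: top view (576.2,-0.1) at 15.3° against the plate's (576.2,1.5). The yellow band shows at (647,96) in the right half, and I'll cross-check its position from the side view.

```bash
python3 - <<'E'
from h import *
c=vision.camera("side");im=c["pixels"];h=cv2.cvtColor(im,cv2.COLOR_BGR2HSV).astype(int)
m=roi(im.shape,248,145,266,160)&(h[...,0]>18)&(h[...,0]<35)&(h[...,1]>140)&(h[...,2]>90)
p=np.argwhere(m)[:,::-1];print(p.tolist());print(unproj(c,[p.mean(0)],.044)*1000, proj(c,[[.5105,-.2635,.044]]))
E
```

```text
[[255, 151], [254, 152], [255, 152], [256, 152], [257, 152], [254, 153], [255, 153], [256, 153], [257, 153], [258, 153], [254, 154], [255, 154], [256, 154], [257, 154], [258, 154], [255, 155], [256, 155], [257, 155]]
[[ 509.34571564 -256.26655783]] [[255.82598408 152.40177047]]
```

play_rows(
  increments=[
    {"jaw":46,"travel":[-2,-1,20],"rot":[0.002,-0.005,0]},
    {"jaw":46,"travel":[-2.5,-1.3,45],"rot":[0.003,-0.005,0]},
    {"jaw":46,"travel":[-2.5,-1.3,70],"rot":[0.003,-0.005,0]},
    {"jaw":46,"travel":[-2.5,-1.3,88],"rot":[0.003,-0.005,0]},
    {"jaw":46,"travel":[-2.5,-1.3,97],"rot":[0.003,-0.005,0]},
    {"jaw":46,"travel":[-2.5,-1.3,100],"rot":[0.003,-0.005,0]},
    {"jaw":46,"travel":[-2.5,-1.3,100],"rot":[0.003,-0.005,0]},
    {"jaw":46,"travel":[-2.5,-1.3,100],"rot":[0.003,-0.005,0]},
  ],
)

```text
time: 11.3
tool_pos: [0.5109, -0.2639, 0.0965]
eef_rot: [-0.131, 0.991, -0.001, 0.0]
force: [0.1, 0.2, 0.9]
opening: 0.542
gripper_force: 0.0
```

```bash
python3 - <<'E'
from h import *
go(510,-263,95,105)
E
```

```text
pos [ 510.9 -263.9   96.5] F [0.1 0.2 0.9] t 11.3
travel [0.7, 1.1, 1.5] rot [-0.0013, 0.0001, 0.0007]
```

play_rows(
  increments=[
    {"jaw":36,"travel":[0.7,1,1.5],"rot":[-0.001,0,0]},
    {"jaw":28,"travel":[0.7,1,1.5],"rot":[-0.001,0,0]},
    {"jaw":22,"travel":[0.7,1,1.5],"rot":[-0.001,0,0]},
    {"jaw":18,"travel":[0.7,1,1.5],"rot":[-0.001,0,0]},
    {"jaw":14,"travel":[0.7,1,1.5],"rot":[-0.001,0,0]},
    {"jaw":8,"travel":[0.7,1,1.5],"rot":[-0.001,0,0]},
    {"jaw":5,"travel":[0.7,1,1.5],"rot":[-0.001,0,0]},
    {"jaw":5,"travel":[0.7,1,1.5],"rot":[-0.001,0,0]},
    {"jaw":5,"travel":[0.7,1,1.5],"rot":[-0.001,0,0]},
  ],
)

```text
time: 12.2
tool_pos: [0.5095, -0.263, 0.0944]
eef_rot: [-0.131, 0.991, 0.0, -0.0]
force: [-1.5, 0.6, 6.6]
opening: 0.153
gripper_force: 59.3
```

play_rows(
  increments=[
    {"jaw":5,"travel":[0,0,-3],"rot":[0,0,0]},
    {"jaw":5,"travel":[0,0,-8],"rot":[0,0,0]},
    {"jaw":5,"travel":[0,0,-15],"rot":[0,0,0]},
    {"jaw":5,"travel":[0,0,-25],"rot":[0,0,0]},
    {"jaw":5,"travel":[0,0,-30],"rot":[0,0,0]},
    {"jaw":5,"travel":[0,0,-30],"rot":[0,0,0]},
    {"jaw":5,"travel":[0,0,-30],"rot":[0,0,0]},
  ],
)

```text
time: 12.9
tool_pos: [0.5095, -0.263, 0.1243]
eef_rot: [-0.131, 0.991, 0.0, -0.0]
force: [0.3, -0.6, -3.0]
opening: 0.15
gripper_force: 58.5
```

```bash
python3 - <<'E'
from h import *
go(510,-263,260,105); s=ctrl.state(); print(s["wrist_torque"],s["opening"])
c=vision.camera("side")["pixels"]; cv2.imwrite("pics/p5.png",cv2.resize(c[110:190,225:325],None,fx=7,fy=7,interpolation=2))
E
```

```text
pos [ 509.5 -263.   124.3] F [ 0.3 -0.6 -3. ] t 12.9
travel [-0.4, -0.1, -135.7] rot [0.0006, -0.0006, 0.0004]
[ 0.05004312  0.01264671 -0.0171605 ] 0.1500418445518793
```

View pics/p5.png

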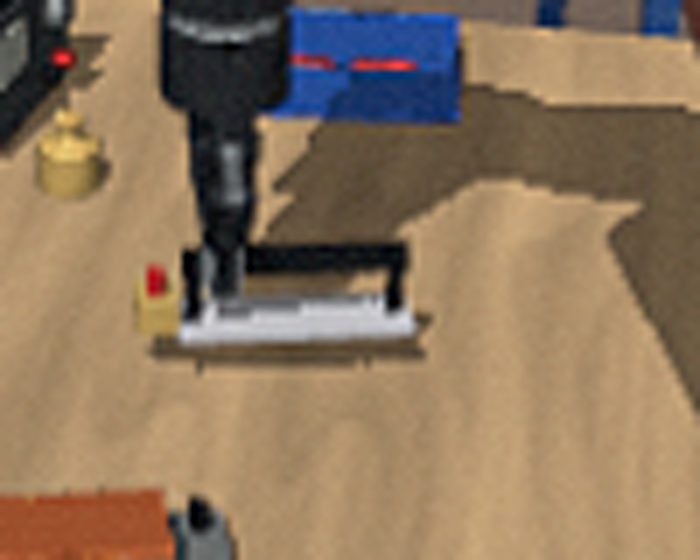

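The electrode is lifted cleanly and looks level (plate at about (300,320) in the crop). Raising it and carrying it across.

```bash
python3 - <<'E'
from h import *
go(618.9,12.6,220,105.3)
E
```

```text
pos [ 509.3 -262.9  124. ] F [ 0.1 -0.3 -1.3] t 12.95
travel [-177.1, 237.8, -95.9] rot [0.001, -0.0009, -0.0048]
```

play_rows(
  increments=[
    {"jaw":5,"travel":[0,0,-8],"rot":[0,0,0]},
    {"jaw":5,"travel":[0,0,-25],"rot":[0,0,0]},
    {"jaw":5,"travel":[0,0,-45],"rot":[0,0,0]},
    {"jaw":5,"travel":[-6,8,-65],"rot":[0,0,0]},
    {"jaw":5,"travel":[-18,24,-82],"rot":[0,0,0]},
    {"jaw":5,"travel":[-35,47,-93],"rot":[0,0,-0.001]},
    {"jaw":5,"travel":[-54,72,-96],"rot":[0,0,-0.001]},
    {"jaw":5,"travel":[-73,98,-96],"rot":[0,0,-0.002]},
    {"jaw":5,"travel":[-92,124,-96],"rot":[0,0,-0.002]},
    {"jaw":5,"travel":[-111,149,-96],"rot":[0,0,-0.003]},
    {"jaw":5,"travel":[-130,175,-96],"rot":[0,0,-0.004]},
    {"jaw":5,"travel":[-146,196,-96],"rot":[0.001,-0.001,-0.005]},
  ],
)

```text
time: 14.15
tool_pos: [0.6001, -0.0342, 0.2205]
eef_rot: [-0.134, 0.991, 0.0, 0.0]
force: [0.1, -0.2, -2.3]
opening: 0.15
gripper_force: 58.5
```

```bash
python3 - <<'E'
from h import *
go(618.9,12.6,220,105.3)
E
```

```text
pos [600.1 -34.2 220.5] F [ 0.1 -0.2 -2.3] t 14.15
travel [-30.6, 40.1, 0.5] rot [0.0001, 0.0002, 0.0008]
```

play_rows(
  increments=[
    {"jaw":5,"travel":[-13,17,0],"rot":[0,0,0]},
    {"jaw":5,"travel":[-23,30,3],"rot":[0,0,0]},
    {"jaw":5,"travel":[-29,38,8],"rot":[0,0,0]},
    {"jaw":5,"travel":[-31,41,14],"rot":[0,0,0]},
    {"jaw":5,"travel":[-31,41,20],"rot":[0,0,0]},
    {"jaw":5,"travel":[-31,41,24],"rot":[0,0,0]},
    {"jaw":5,"travel":[-31,41,25],"rot":[0,0,0]},
    {"jaw":5,"travel":[-31,41,25],"rot":[0,0,0]},
    {"jaw":5,"travel":[-31,41,25],"rot":[0,0,0]},
  ],
)

```text
time: 15.05
tool_pos: [0.6189, 0.0114, 0.1954]
eef_rot: [-0.133, 0.991, -0.0, 0.0]
force: [0.9, 1.3, -1.6]
opening: 0.15
gripper_force: 58.5
```

```bash
python3 - <<'E'
from h import *
go(618.9,12.6,195.5,105.3)
c=vision.camera("side");im=c["pixels"]
def box(x,y,yaw,L,W,z):
    a=np.radians(yaw);u=np.array([np.cos(a),np.sin(a)]);v=np.array([-u[1],u[0]])
    return np.array([[*(np.array([x,y])+i*L/2*u+j*W/2*v),z] for i,j in((1,1),(1,-1),(-1,-1),(-1,1))])/1000
b=(170,110,310,215);f=5.5
q=cv2.resize(im[b[1]:b[3],b[0]:b[2]],None,fx=f,fy=f,interpolation=2)
for B,col in ((box(576.5,1,15.3,160,60,51),(0,255,0)),(box(576.5,1,15.3,140,46,101),(255,0,255)),(box(576.5,1,15.3,140,46,105),(255,0,255))):
    cv2.polylines(q,[((proj(c,B)-b[:2]+.5)*f).astype(int)],True,col,1)
cv2.imwrite("pics/p6.png",q)
E
```

```text
pos [618.9  11.4 195.4] F [ 0.9  1.3 -1.6] t 15.05
travel [-0.3, 1.1, -0.1] rot [-0.0004, 0.0005, -0.0004]
```

View pics/p6.png

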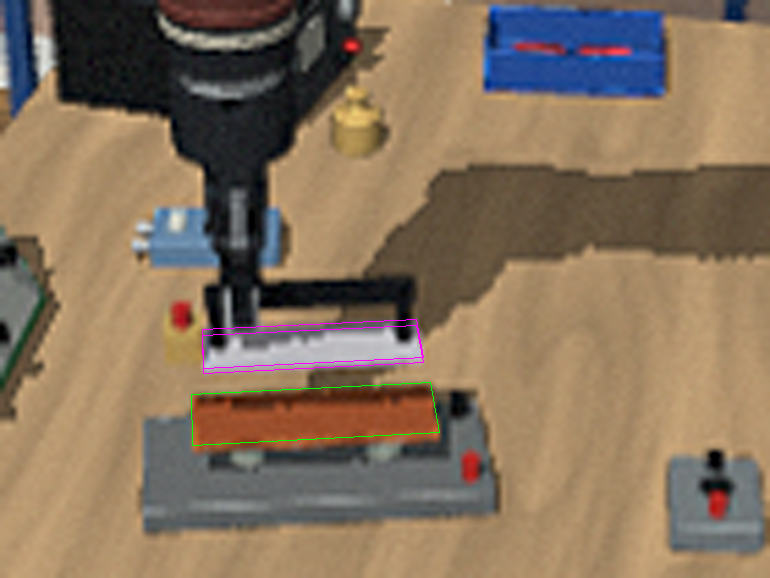

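The overlay matches well: the electrode plate (magenta) is level and centred over the sheet (green), with about a 50 mm gap. Settling briefly, then handing in.

play_rows(
  increments=[
    {"jaw":5,"travel":[0,0.5,0],"rot":[0,0,0]},
    {"jaw":5,"travel":[0,0.5,0],"rot":[0,0,0]},
    {"jaw":5,"travel":[0,0.5,0],"rot":[0,0,0]},
    {"jaw":5,"travel":[0,0.5,0],"rot":[0,0,0]},
    {"jaw":5,"travel":[0,0.5,0],"rot":[0,0,0]},
  ],
)

```text
time: 15.6
tool_pos: [0.6187, 0.0123, 0.1952]
eef_rot: [-0.133, 0.991, -0.0, 0.0]
force: [0.7, 0.2, -1.7]
opening: 0.153
gripper_force: 58.5
```

```bash
python3 -c "
from h import *
go(618.9,12.6,195.5,105.3); print(order.hand_in())"
```

```text
pos [618.7  12.3 195.2] F [ 0.7  0.2 -1.7] t 15.6
travel [-0.3, 0.2, -0.3] rot [-0.0002, 0.0002, 0.0002]
the job is handed in; nothing more can be done
None
```

I handed the job in at 15.6 s: the brown sheet lies square on the fixture plate, centred to about 2 mm, and the arm holds the electrode by its yellow band, level and centred about 5 cm above it. No verdict came back.

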